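# Fit the fresh cell into the kitchen scale

## Task

The kitchen scale lies on its face with its cover off. Take the green cell (the charged one) from the grey tray and fit it in the scale's empty battery holder: bare steel minus end against the spring contact, black-banded plus end pressed down into the brass clip until it is held and lies level in the holder. Leave the orange cell in its place in the tray.

Things in the scene. Friction and masses are not known exactly. Their poses are not given: they have to be found in the camera images.
- green_cell: Charged cell, to be fitted: cylinder 21 mm across, 70 mm long, 70 g, green sleeve, black band round the plus end, bare flat steel minus end. Origin at its middle on its axis; x runs along it to the plus end. At the start it lies level in a berth of a grey tray (90 x 140 mm, floor 5 mm thick): axis 15.5 mm above the table. It may turn about its axis when handled
- green_plus (a point): Tip of the green cell's plus end (a steel nub 9 mm wide, 2 mm long, part of the 70 mm), on the axis, 35 mm from the cell's middle; x points out of this end
- orange_cell: Spent cell, same shape, origin and axes, orange sleeve, in the tray's other berth, 72 mm beside the green one (either side); stays there. In each berth four ridges, tops 10 mm above the table, stand beside the end 15 mm of the cell; its middle 40 mm is free on both sides down to the tray floor
- bay (a point): Where the fitted cell's middle lies, 20 mm above the table, in a white casing 200 x 150 mm, rim 26 mm high, fixed. x: along the holder to its plus end; z up. Copper spring plate at x = -33.5 mm, top 22 mm above here (upper 6 mm leans back); gives 12 mm at 0.8 N/mm, 1.5 mm when fitted. V supports under both ends centre the cell; between them 40 mm is free for fingers, down to 13 mm below here
- clip (a point): On the fitted cell's axis 27 mm from bay to the plus end, same axes: middle of the brass clip. Its two sprung jaws, 14 mm long, tops 10 mm above here, stand 17 mm apart; a cell laid on them rests about 13 mm too high. Pressing down near here with 5 to 15 N spreads them, the end drops in, they close over it. Fixed stop for the nub 8 mm beyond, its top slopes up and away to 10 mm above here
There are look-alikes about, which are no part of the job. Of the things shaped like the green_cell, the green one is meant.

How it is judged (in metres and radians):
At the end, for the whole second after the job is handed in: Green cell at rest in the holder, minus end on the spring contact, plus end within 6 mm of the stop and at most 4 mm above its seat (so is its middle), 6 mm off sideways at most, along the holder within 8 degrees; orange cell within 30 mm of its start (x of green_plus in the frame of bay between 0.029 and 0.041 m and y of green_plus in the frame of bay between -0.006 and 0.006 m and z of green_plus in the frame of bay between -0.005 and 0.004 m and z of green_cell in the frame of bay between -0.005 and 0.004 m and angle between the x axis of green_cell and the x axis of bay, either way round below 0.15 rad and x of green_cell in the frame of bay below 0.006 m and linear speed of green_cell below 0.02 m/s and distance of orange_cell from where it was at the start of the episode below 0.03 m); the robot touches nothing.
It fails at once if the orange cell is lifted or knocked out of its berth (distance of orange_cell from where it was at the start of the episode above 0.03 m).
It also fails if it takes over 42 s, if anything falls off the work surface, if the arm or the gripper's body presses on something with over 40 N, if the wrist force passes 120 N, or if a joint passes its speed limit or range.

## Robot

A 6-joint arm with a two-finger parallel gripper is mounted at the origin on the work surface. World frame = base frame: x ahead of the robot, y to its left, z up, the work surface at z = 0. Lengths are in mm, angles in rad, forces in N, time in s.
With the tool pointing down it reaches from about 350 to 875 mm from the base axis. Payload 4.2 kg.
Tool frame: the origin (TCP) lies between the finger pads; the fingertips stand 19 mm ahead of it and the grasp point (between the pads) is the TCP; y points along the fingers, z is the direction in which the jaws open and shut, and the axes are right-handed (so a half turn about y gives the same grasp; the last joint's range is limited). The gripper opens to 85 mm and grips with 20 to 120 N. Pads are 22 mm wide; open, the fingers measure 114 mm over their backs; the gripper's body (76 mm by 85 mm) begins 54 mm behind the grasp point. The pads swing forward as they close: fully open they stand 13 mm farther back than shut.
Start: joints at [1.531, 0.385, 0.008, 0, -1.194, -0.259], TCP at [183.951, 597.295, 250.312] pointing down, gripper open.
Joint ranges: [-3.14, 3.14], [-1.21, 2.06], [-1.07, 1.41], [-3.16, 2.05], [-2.99, -0.16], [-3.1, 3.1]. Speed limits (rad/s): [2.79, 2.79, 3.14, 3.14, 3.14, 3.14].

## Interface

Orientations are given as a unit quaternion [x, y, z, w].
In Python, from bench import arm gives the robot as it stands.
- The arm moves only by the shell command python3 -m inch 'ROWS'. ROWS is JSON, a list of rows, each a list of 7 numbers: the opening, from 0 (shut) to 1 (fully open), then the shift along the tool's x, y, z in cm, then the turn, a rotation vector about the tool's x, y, z in degrees. A call has 1 to 20 rows; each row is the pose to reach, as a shift and turn from the pose commanded when the call began, along the tool's axes at that moment; what a row does not reach only later rows make up. A row lasts 1/12 s, in which the tool goes at most 41.7 mm and 7.16 degrees, less where a joint would pass 70% of its speed; a pose out of reach is approached as far as the arm can. A call with a gripper value outside its range is refused whole. The fingers move at their own pace and stop on an object; the grip force is fixed at half the most. Time passes only in rows, so rows that repeat a pose let the fingers close. It gives the time, the measured TCP pose, the force and the opening at its end, in the units of the state.
- arm.read_state(): the state, without advancing time (a new reading comes with each control period).
- arm.get_image(name): name is "scene" or "top"; returns the picture (480x640x3 uint8, red, green, blue); there is no depth.
- arm.camera_params(name): a dict with "fx", "fy", "cx", "cy" (pixels), "D" ([k1, k2, p1, p2, k3] as OpenCV has them; the pictures are not rectified), "rvec" (rotation vector, rad) and "tvec" (3), from world to camera coordinates, as OpenCV has them. Camera axes: x right, y down, z forward; pixel columns grow to the right and rows downward; lengths in mm; the calibration is good to about 2 mm. A picture is of the moment at which its call begins. camera_params takes no time and is no camera call.
- arm.job_done(): hands the job in, once; it reports no verdict.
Trained networks look in the newest picture that a camera, given by its name, has taken for a name from the list of things; names that differ only in an ending like _2 or _b are one class to them, and where a whole thing is asked for, a point or a joint stands for the part that bears it (a point fixed in the world has none). Each returns a list of dicts, best first, with "conf" (0 to 1); they miss things now and then, are a little off and sometimes report something else, mostly with a low value. They report only what shows in the picture. A call takes as long as a camera call. They do not tell look-alikes from the thing itself.
- arm.masks_of(label, camera): "mask" (480x640 bool, what is visible of it) and "extent" ([left, top, width, height] in pixels, round what is visible of it).
The state is a dict: "clock": time; "joints": joint angles; "joint_vel": joint speeds; "joint_efforts": joint torques, N m; "position": TCP position; "ee_rot": TCP orientation; "contact_force": force on the tool from outside, world axes, zero at the start; "wrist_torque": the same for the moment, N m; "gripper_width": finger opening in mm.
Only numpy, scipy, OpenCV 4.12 (cv2) and the standard library are available. Lean on these libraries where they do the work, as an engineer would, in place of code of your own. Each camera call takes 0.05 s, during which the arm holds its last target.

## Working session

There is one attempt and no reset: what is moved stays moved. The work goes in short steps, Python scripts to look and compute and a shell command to move; the robot and the scene stay as the last step left them, time stands still between calls to the robot, and variables do not carry over. Pictures are saved under pics/ and viewed, and the job is handed in when it is done.

```bash
ls; mkdir -p pics
python3 - <<'E'
from bench import arm
import cv2
print(arm.read_state())
for c in("scene","top"):
    im=arm.get_image(c); cv2.imwrite(f"pics/{c}0.png",im[:,:,::-1]); print(arm.camera_params(c))
    for l in("green_cell","orange_cell"):
        for r in arm.masks_of(l,c): print(c,l,round(r["conf"],2),r["extent"],r["mask"].sum())
E
```

```text
pics
{'clock': 0.0, 'joints': array([ 1.53061779e+00,  3.85520575e-01,  6.63523051e-03, -5.20886092e-04,
       -1.19401219e+00, -2.58589761e-01]), 'joint_vel': array([-0.0015094 , -0.00019945, -0.00011637,  0.00042888,  0.00041495,
        0.0013072 ]), 'joint_efforts': array([-2.42169881e-04, -3.92290986e+01,  1.88402635e+01,  4.18642849e+00,
       -4.65029996e-03, -2.88558489e-06]), 'position': array([183.7851637, 596.7937943, 249.2437015]), 'ee_rot': array([-0.10521605, -0.69846404,  0.69997828,  0.10539442]), 'contact_force': array([ 0.18059298,  0.47076482, -1.21367896]), 'wrist_torque': array([ 0.00660977, -0.03277587,  0.03097985]), 'gripper_width': 85.37582776588174}
{'fx': 605.2047739178462, 'fy': 605.2047739178462, 'cx': 320.5821298899679, 'cy': 248.3455090752027, 'D': array([-0.00351392,  0.        ,  0.        ,  0.        ,  0.        ]), 'rvec': array([ 1.52937338,  1.79470197, -0.96743137]), 'tvec': array([  77.31675075, -255.49047761, 1707.74923244])}
scene green_cell 0.84 [435.6, 264.3, 19.2, 24.1] 327
scene orange_cell 0.79 [398.7, 268.0, 23.4, 27.3] 289
{'fx': 450.78941251734153, 'fy': 450.78941251734153, 'cx': 323.58431053951495, 'cy': 244.27504131075509, 'D': array([-0.03633886,  0.        ,  0.        ,  0.        ,  0.        ]), 'rvec': array([ 2.20536886, -1.99961324,  0.20312267]), 'tvec': array([ -9.81944028, 528.10507527, 662.1508495 ])}
top green_cell 0.93 [183.1, 211.9, 12.7, 44.9] 438
top green_cell 0.76 [127.6, 292.6, 47.9, 14.8] 506
top orange_cell 0.89 [221.4, 202.4, 17.5, 43.8] 495
```

View pics/top0.png

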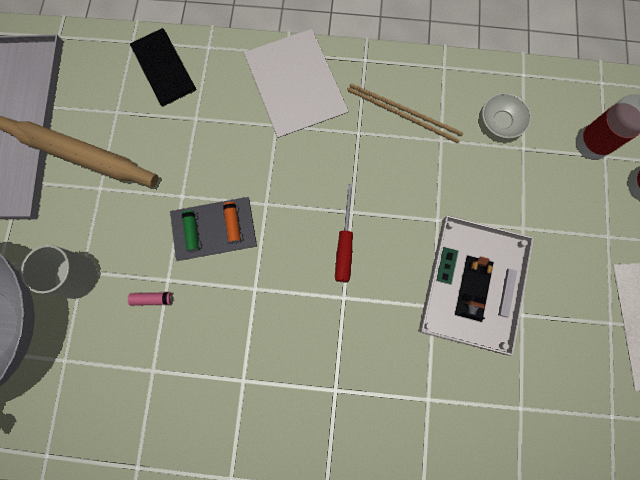

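View pics/scene0.png

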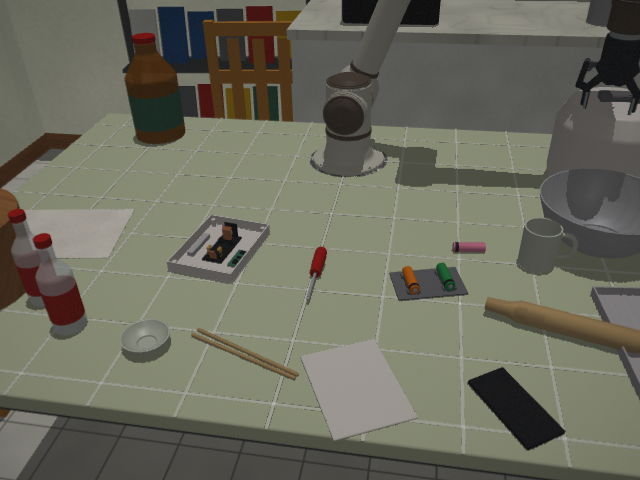

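Run:
```python
import cv2
im=cv2.imread("pics/top0.png")
cv2.imwrite("pics/top0_tray.png",cv2.resize(im[170:320,110:270],None,fx=5,fy=4,interpolation=cv2.INTER_CUBIC)[:600] if 0 else cv2.resize(im[170:320,110:270],(640,600),interpolation=cv2.INTER_CUBIC))
cv2.imwrite("pics/top0_r.png",cv2.resize(im[150:350,270:540],(800,593),interpolation=cv2.INTER_CUBIC))
```

```text
(no output)
```

View pics/top0_tray.png

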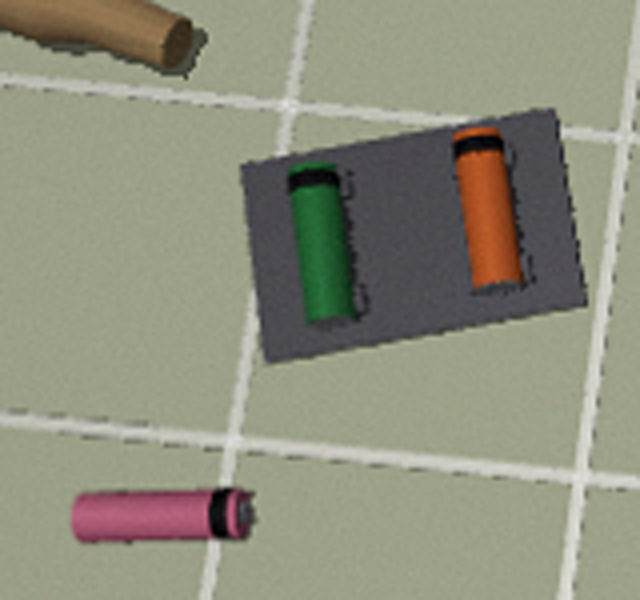

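View pics/top0_r.png

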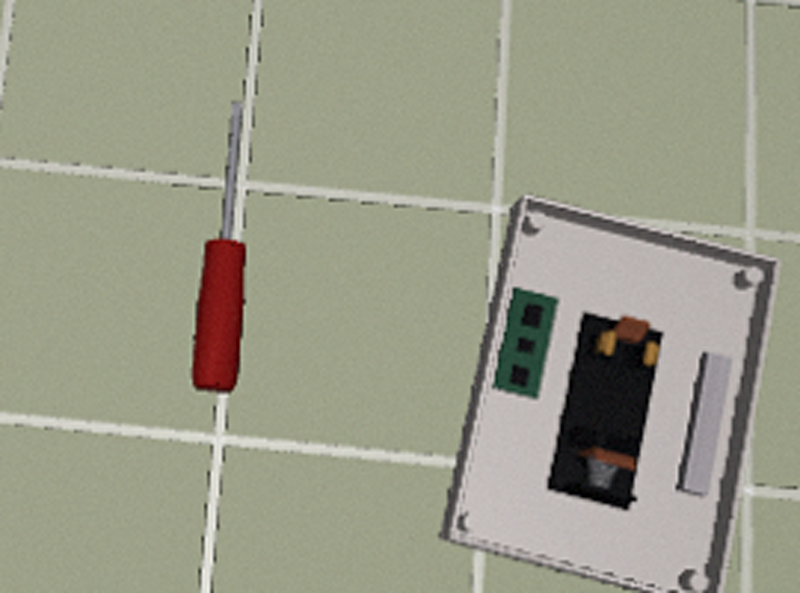

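The top view shows three cell-shaped things: green in the tray at (190,231), orange in the tray at (231,222), and a loose pink one at (150,299), which the network also reported as a green cell at 0.76. The first is the one described: green sleeve, in the grey tray, plus band toward the top of the picture. The crop confirms it. The holder is near (475,288), with its brass jaws and stop at the top end and the spring at the bottom.

```bash
cat > h.py <<'E'
import numpy as np, cv2
from scipy.spatial.transform import Rotation as R
from scipy.optimize import least_squares
from bench import arm
P={c:arm.camera_params(c) for c in("scene","top")}
def K(p): return np.array([[p["fx"],0,p["cx"]],[0,p["fy"],p["cy"]],[0,0,1.]])
def proj(X,c):
    p=P[c]; return cv2.projectPoints(np.atleast_2d(np.float64(X)),p["rvec"],p["tvec"],K(p),p["D"])[0].reshape(-1,2)
def ray(uv,c):
    p=P[c]; n=cv2.undistortPoints(np.float64(uv).reshape(-1,1,2),K(p),p["D"]).reshape(-1,2)
    Rm=cv2.Rodrigues(p["rvec"])[0]; d=np.c_[n,np.ones(len(n))]@Rm; o=-Rm.T@p["tvec"]; return o,d
def onz(uv,z,c="top"):
    o,d=ray(uv,c); return o+d*((z-o[2])/d[:,2])[:,None]
def cyl(x,y,z,yaw,pitch=0,L=70,r=10.5):
    u=np.array([np.cos(yaw)*np.cos(pitch),np.sin(yaw)*np.cos(pitch),np.sin(pitch)]); v=np.array([-np.sin(yaw),np.cos(yaw),0]); w=np.cross(u,v)
    t=np.linspace(0,2*np.pi,40,endpoint=False); ring=r*(np.outer(np.cos(t),v)+np.outer(np.sin(t),w))
    return np.vstack([np.array([x,y,z])+u*s+ring for s in(-35,33)])
def sil(X,c):
    return cv2.convexHull(np.float32(proj(X,c)))[:,0]
def mom(poly):
    m=cv2.moments(np.float32(poly*16)); a=m["m00"]; 
    return np.array([m["m10"]/a/16,m["m01"]/a/16]), 0.5*np.arctan2(2*m["mu11"],m["mu20"]-m["mu02"])
E
python3 - <<'E'
from h import *
for c in P: print(c,"cam at",ray([[320,240]],c)[0].round())
im=cv2.imread("pics/top0.png"); sc=cv2.imread("pics/scene0.png")
def crop(im,x,y,w,h,f,n): cv2.imwrite(n,cv2.resize(im[y:y+h,x:x+w],None,fx=f,fy=f,interpolation=cv2.INTER_CUBIC))
crop(im,435,240,80,60+30,6,"pics/hold_top.png"); crop(sc,195,210,70,60,10,"pics/hold_scene.png")
crop(im,165,195,100,70,8,"pics/tray_top.png"); crop(sc,385,255,90,50,8,"pics/tray_scene.png")
for l in("green_cell","orange_cell"):
    for r in arm.masks_of(l,"top")[:1]:
        m=r["mask"]; ys,xs=np.nonzero(m); c=np.array([xs.mean(),ys.mean()]); cov=np.cov(np.c_[xs,ys].T); a=.5*np.arctan2(2*cov[0,1],cov[0,0]-cov[1,1])
        def f(p):
            q,b=mom(sil(cyl(p[0],p[1],15.5,p[2]),"top")); return [*(q-c),20*np.sin(a-b)]
        g=onz([c],15.5)[0]; s=least_squares(f,[g[0],g[1],0.1],x_scale=[1,1,.01],diff_step=1e-4)
        hull=sil(cyl(*s.x[:2],15.5,s.x[2]),"top")
        print(l,c,s.x,s.cost,"model area",cv2.contourArea(hull),m.sum())
E
```

```text
scene cam at [1540.  206.  757.]
top cam at [379.  24. 757.]
green_cell [189.75570776 230.64383562] [5.37393544e+02 2.71892503e+02 2.90815419e-01] 6.194127911326934e-12 model area 525.4707563320408 438
orange_cell [231.24646465 222.34545455] [5.58627617e+02 2.03382258e+02 2.78586624e-01] 9.877348311679575e-12 model area 515.0968252862804 495
```

View crops.

View pics/hold_top.png

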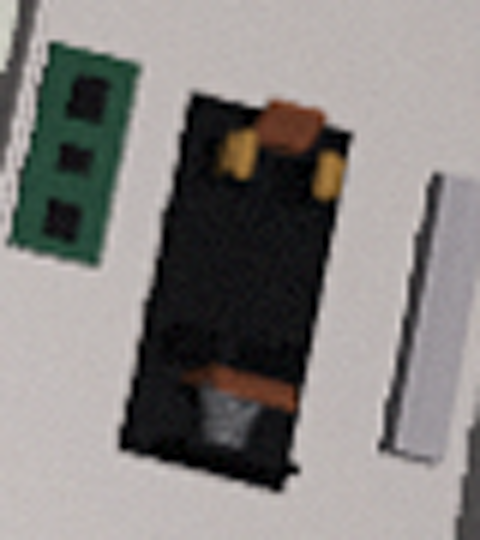

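View pics/hold_scene.png

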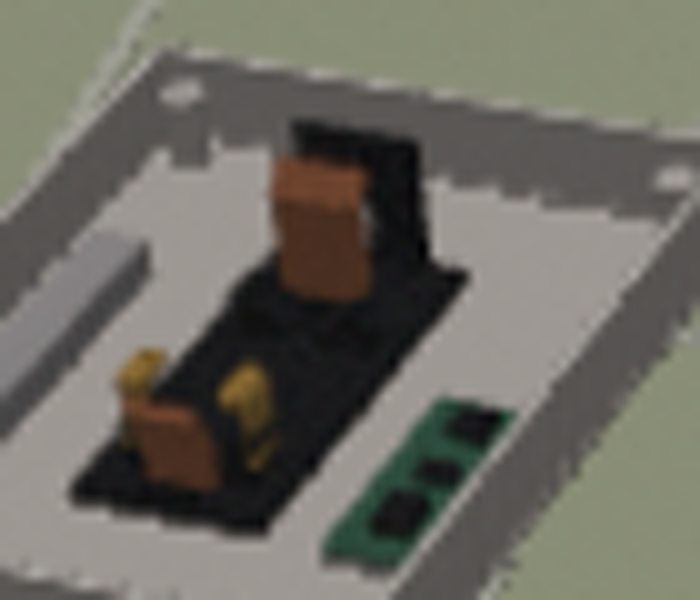

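View pics/tray_top.png

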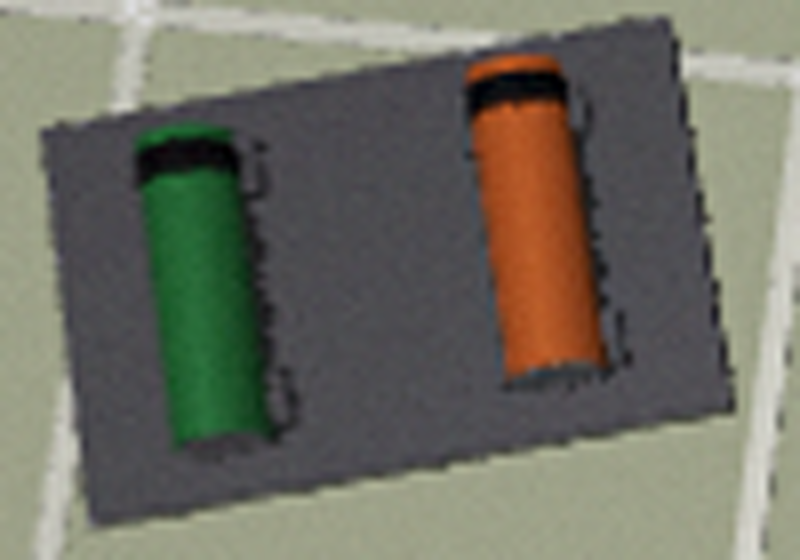

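View pics/tray_scene.png

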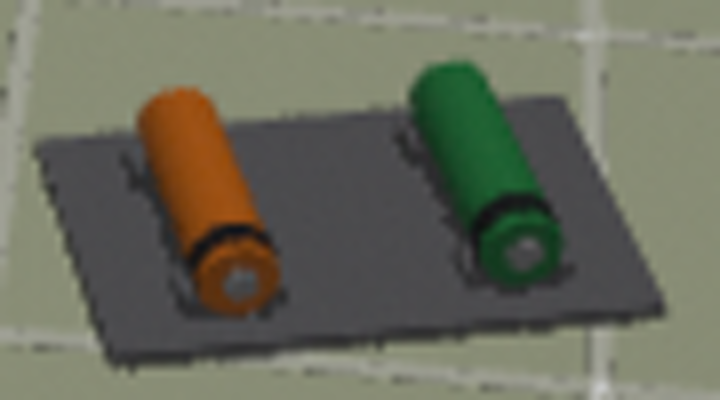

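```bash
cat >> h.py <<'E'
def c2i(p,x,y,f): return (np.float64(p)+.5)/f-.5+[x,y]
def loc(b,p):
    c,s=np.cos(b[2]),np.sin(b[2]); p=np.atleast_2d(np.float64(p))
    return np.c_[b[0]+c*p[:,0]-s*p[:,1],b[1]+s*p[:,0]+c*p[:,1],20+p[:,2]]
E
python3 - <<'E'
from h import *
T=lambda p:c2i(p,435,240,6); S=lambda p:c2i(p,195,210,10)
jt=T([[240,155],[330,175]]); js=S([[248,370],[145,357]])
ct=T([[273,113],[201,470]]); pm=S([[278,197],[368,205]])
print("jaw mid", onz([jt.mean(0)],30), onz([js.mean(0)],30,"scene"))
e=onz(ct,7); print("centreline",e, np.arctan2(*(e[0]-e[1])[[1,0]]))
print("plate fold scene",onz([pm.mean(0)],36,"scene"))
print("base len/width",onz(T([[193,93],[353,133],[283,490],[120,450]]),7))
print("jaws",onz(jt,30),onz(js,30,"scene"))
def res(b):
    r=[(proj(loc(b,[[27,b[3],10],[27,-b[3],10]]),"top")-jt).ravel(),(proj(loc(b,[[27,b[3],10],[27,-b[3],10]]),"scene")-js).ravel(),
    (proj(loc(b,[[-33.5,0,16]]),"scene")-pm.mean(0)).ravel()]
    d=e[:,:2]-b[:2]; r.append((-np.sin(b[2])*d[:,0]+np.cos(b[2])*d[:,1])/1.6)
    return np.concatenate(r)
s=least_squares(res,[400,-200,-.0,9]); print(s.x,res(s.x).round(2))
im=cv2.imread("pics/top0.png");sc=cv2.imread("pics/scene0.png")
def ov(im,c,x,y,w,h,f,b,n):
    o=cv2.resize(im[y:y+h,x:x+w],None,fx=f,fy=f,interpolation=cv2.INTER_CUBIC)
    def L(pts,col):
        q=((proj(loc(b,pts),c)-[x,y]+.5)*f-.5).astype(int); cv2.polylines(o,[q.reshape(-1,1,2)],True,col,1,cv2.LINE_AA)
    L([[-33.5,8,16],[-33.5,-8,16],[-33.5,-8,-8],[-33.5,8,-8]],(0,255,255))
    for s in(1,-1): L([[20,s*8.5,10],[34,s*8.5,10],[34,s*8.5,-10],[20,s*8.5,-10]],(255,255,0))
    L([[35,-5,0],[35,5,0],[35,5,-10],[35,-5,-10]],(0,255,0)); L([[-35,0,0],[35,0,0]],(255,255,255))
    cv2.imwrite(n,o)
ov(im,"top",435,240,80,90,6,s.x,"pics/ov_top.png"); ov(sc,"scene",195,210,70,60,10,s.x,"pics/ov_scene.png")
E
```

```text
jaw mid [[ 519.04374788 -219.27773012   30.        ]] [[ 520.72838461 -220.07152793   30.        ]]
centreline [[ 538.01482015 -223.16838399    7.        ]
 [ 436.28749685 -206.23524734    7.        ]] -0.16494382477940003
plate fold scene [[ 463.32428139 -208.72840207   36.        ]]
base len/width [[ 541.56987264 -200.36425072    7.        ]
 [ 534.46655088 -245.94849428    7.        ]
 [ 432.97346615 -228.97881272    7.        ]
 [ 439.62627469 -183.74434131    7.        ]]
jaws [[ 520.62063074 -206.90478394   30.        ]
 [ 517.46790831 -231.64606339   30.        ]] [[ 521.59617196 -208.23568369   30.        ]
 [ 519.85721793 -231.95374323   30.        ]]
[ 4.92977402e+02 -2.15423598e+02 -1.62296539e-01  1.23828823e+01] [ 0.42 -0.56  0.22 -0.07  0.29  0.03  0.31 -0.58 -0.1  -0.86 -0.23 -0.06]
```

View pics/ov_top.png

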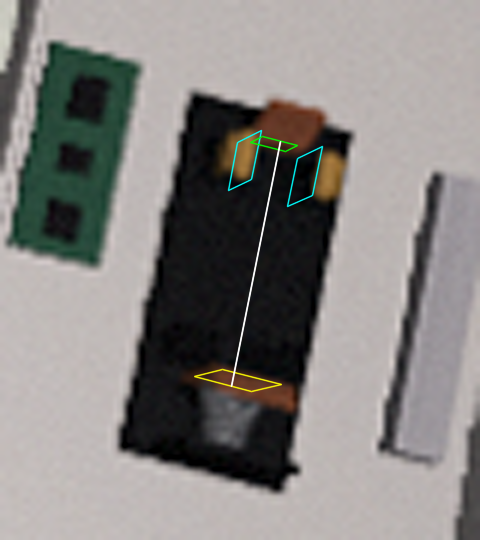

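View pics/ov_scene.png

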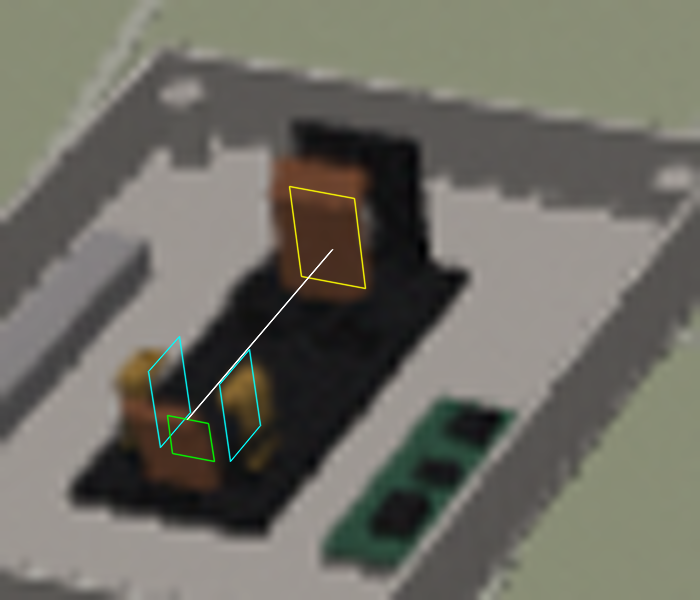

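The model lines up with the picture in both cameras. Jaw and stop residuals are under 1 px, putting the bay at about (493,-215) mm with yaw -0.162. Next: work out the move to the green cell in tool axes, checking it first against the scene camera.

```bash
cat >> h.py <<'E'
BAY=np.array([493.,-215.4,-0.162])
def Rdown(yaw,tilt=0,flip=1):
    # jaw axis z perpendicular to cell axis u; y down; tilt>0 raises plus end
    u=np.array([np.cos(yaw),np.sin(yaw),0]); v=np.array([-np.sin(yaw),np.cos(yaw),0]); y=np.array([0,0,-1.]); z=flip*v; x=np.cross(y,z)
    M=np.c_[x,y,z]; return R.from_rotvec(-tilt*v).as_matrix()@M
def rows(target,M,cur=None,q=None):
    s=arm.read_state(); p=s["position"] if cur is None else np.array(cur); C=R.from_quat(s["ee_rot"] if q is None else q)
    return C.inv().apply(np.array(target)-p)/10, np.degrees((C.inv()*R.from_matrix(M)).as_rotvec())
E
python3 - <<'E'
from h import *
s=arm.read_state(); print(R.from_quat(s["ee_rot"]).as_matrix().round(3))
yaw=.295; sc=cv2.imread("pics/scene0.png")
x0,y0,w,h,f=385,255,90,50,8
o=cv2.resize(sc[y0:y0+h,x0:x0+w],None,fx=f,fy=f,interpolation=cv2.INTER_CUBIC)
q=((sil(cyl(537.4,271.9,15.5,yaw),"scene")-[x0,y0]+.5)*f-.5).astype(int); cv2.polylines(o,[q.reshape(-1,1,2)],True,(255,255,255),1)
cv2.imwrite("pics/ov_cell.png",o)
g=np.array([537.4,271.9,0])+5*np.array([np.cos(yaw),np.sin(yaw),0])
for fl in(1,-1):
  for z in(80,26): print(fl,z,*[a.round(2) for a in rows(g+[0,0,z],Rdown(yaw,0,fl))])
E
```

```text
[[-0.956 -0.    -0.294]
 [ 0.294 -0.    -0.956]
 [-0.    -1.     0.   ]]
1 80 [-43.77  17.02  20.4 ] [-0.0000e+00  1.4598e+02 -3.0000e-02]
1 26 [-43.77  22.42  20.4 ] [-0.0000e+00  1.4598e+02 -3.0000e-02]
-1 80 [-43.77  17.02  20.4 ] [-2.000e-02 -3.402e+01  0.000e+00]
-1 26 [-43.77  22.42  20.4 ] [-2.000e-02 -3.402e+01  0.000e+00]
```

View pics/ov_cell.png

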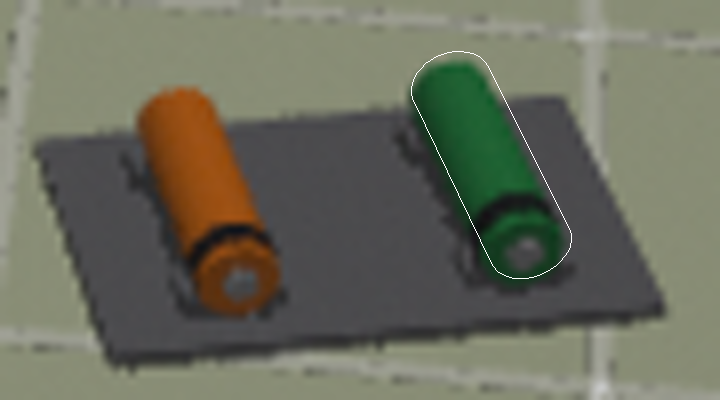

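Run:
```python
from h import *
from scipy.optimize import minimize
im=cv2.imread("pics/top0.png");sc=cv2.imread("pics/scene0.png")
print(im[150:156,185:190].mean((0,1)))
G={}
for c,I,(x0,y0,w,h) in(("top",im,(165,195,50,70)),("scene",sc,(425,255,45,45))):
    hsv=cv2.cvtColor(I,cv2.COLOR_BGR2HSV); m=((hsv[...,0]>50)&(hsv[...,0]<80)&(hsv[...,1]>130)); z=np.zeros_like(m); z[y0:y0+h,x0:x0+w]=m[y0:y0+h,x0:x0+w]
    ys,xs=np.nonzero(z); print(c,z.sum(),xs.min(),xs.max(),ys.min(),ys.max())
# overlay top
x0,y0,w,h,f=165,195,60,70,8
o=cv2.resize(im[y0:y0+h,x0:x0+w],None,fx=f,fy=f,interpolation=cv2.INTER_CUBIC)
q=((sil(cyl(537.4,271.9,15.5,.295),"top")-[x0,y0]+.5)*f-.5).astype(int); cv2.polylines(o,[q.reshape(-1,1,2)],True,(255,255,255),1)
cv2.imwrite("pics/ov_cell_top.png",o)
```

```text
[148.3        168.06666667 165.06666667]
top 403 182 198 211 249
scene 225 437 454 263 289
```

View pics/ov_cell_top.png

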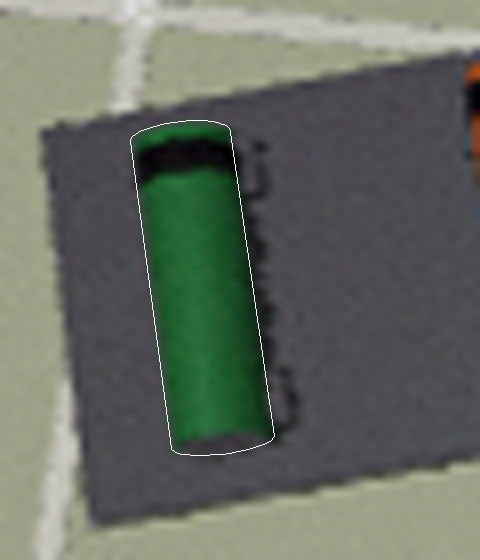

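```bash
python3 -m inch '[[0.55,-43.8,10,20.4,0,-34,0],[0.55,-43.8,10,20.4,0,-34,0],[0.55,-43.8,10,20.4,0,-34,0],[0.55,-43.8,10,20.4,0,-34,0],[0.55,-43.8,10,20.4,0,-34,0],[0.55,-43.8,10,20.4,0,-34,0],[0.55,-43.8,10,20.4,0,-34,0],[0.55,-43.8,10,20.4,0,-34,0],[0.55,-43.8,10,20.4,0,-34,0],[0.55,-43.8,10,20.4,0,-34,0],[0.55,-43.8,10,20.4,0,-34,0],[0.55,-43.8,10,20.4,0,-34,0],[0.55,-43.8,10,20.4,0,-34,0],[0.55,-43.8,10,20.4,0,-34,0],[0.55,-43.8,10,20.4,0,-34,0],[0.55,-43.8,10,20.4,0,-34,0]]'
python3 - <<'E'
from h import *
im=arm.get_image("top");cv2.imwrite("pics/top1.png",im[:,:,::-1])
cv2.imwrite("pics/sc1.png",cv2.resize(arm.get_image("scene")[150:330,330:560,::-1],None,fx=3,fy=3))
s=arm.read_state(); print(s["clock"],R.from_quat(s["ee_rot"]).as_matrix().round(3))
yaw=.295;g=np.array([538,271.5,26])+5*np.array([np.cos(yaw),np.sin(yaw),0])
print(*[a.round(2) for a in rows(g,Rdown(yaw,0,-1))])
E
```

```text
clock: 1.73
position: [542.1, 274.3, 150.8]
ee_rot: [-0.104, 0.7, -0.699, 0.104]
contact_force: [0.8, -0.5, 1.0]
gripper_width: 46.8
1.8333 [[-0.956  0.001  0.292]
 [-0.292  0.001 -0.956]
 [-0.001 -1.    -0.   ]]
[-0.03 12.49  0.19] [ 0.02  0.1  -0.05]
```

View pics/top1.png

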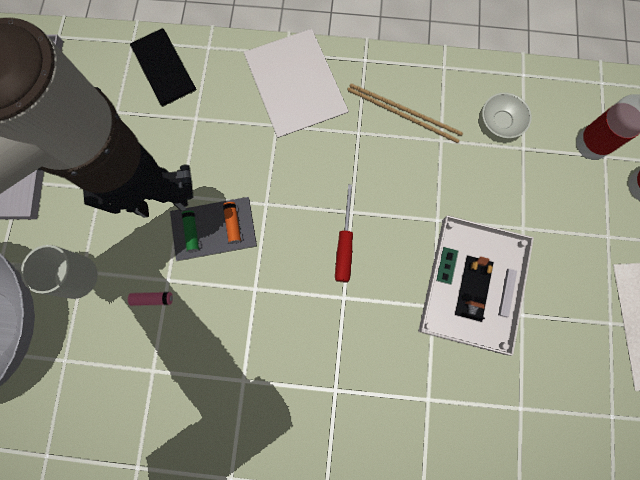

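View pics/sc1.png

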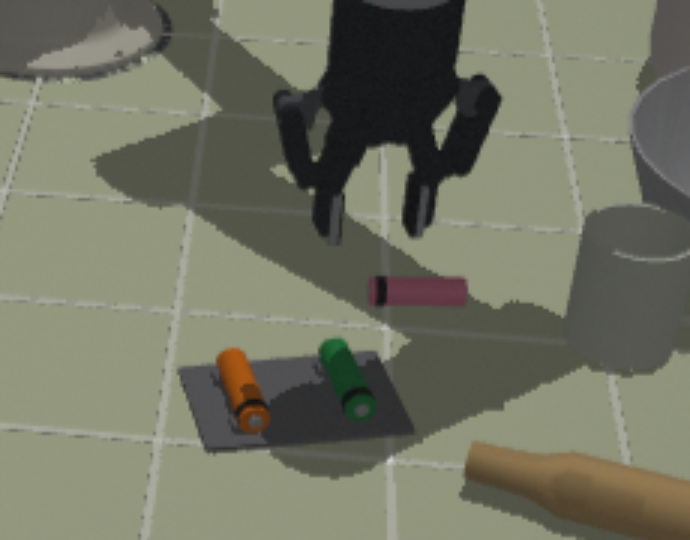

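```bash
python3 -m inch '[[0.55,0,3.5,0.2,0,0,0],[0.55,0,7.0,0.2,0,0,0],[0.55,0,7.0,0.2,0,0,0],[0.55,0,7.0,0.2,0,0,0]]'
python3 - <<'E'
from h import *
s=arm.read_state(); p=s["position"]; C=R.from_quat(s["ee_rot"]).as_matrix()
for c,(x0,y0,w,h) in(("top",(120,140,160,120)),("scene",(370,180,120,100))):
    im=arm.get_image(c)[:,:,::-1]; f=5 if c=="top" else 6
    o=cv2.resize(im[y0:y0+h,x0:x0+w],None,fx=f,fy=f,interpolation=cv2.INTER_CUBIC)
    for d,col in((0,(0,255,255)),(15,(255,0,255))):
        q=((proj(p+C[:,1]*d+np.outer([-23,0,23],C[:,2]),c)-[x0,y0]+.5)*f-.5).astype(int)
        for a in q: cv2.drawMarker(o,a.tolist(),col,cv2.MARKER_CROSS,12,1)
    cv2.imwrite(f"pics/g_{c}.png",o)
E
```

```text
clock: 2.17
position: [541.9, 271.6, 79.4]
ee_rot: [0.106, -0.698, 0.7, -0.103]
contact_force: [1.1, 0.1, 0.9]
gripper_width: 47.0
```

View pics/g_top.png

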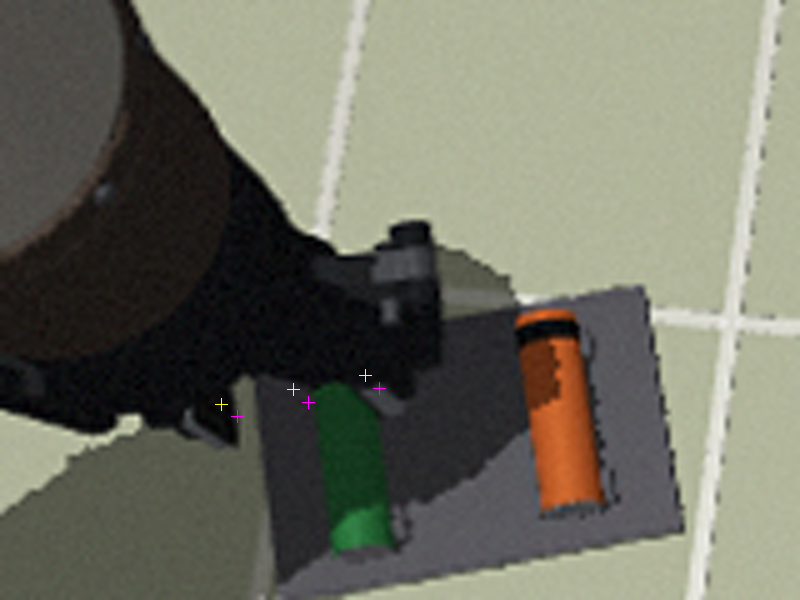

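View pics/g_scene.png

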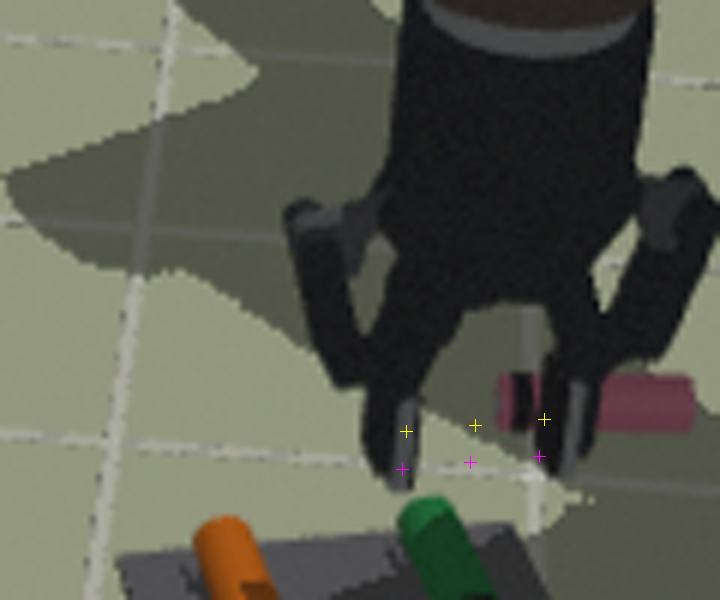

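Gripper and crosses agree in both views, straddling the green cell with orange well clear. Going down and closing.

```bash
python3 -m inch '[[0.55,-0.1,2.5,0,0,0,0],[0.55,-0.1,4.2,0,0,0,0],[0.55,-0.1,5.0,0,0,0,0],[0.55,-0.1,5.3,0,0,0,0],[0.55,-0.1,5.3,0,0,0,0],[0.1,-0.1,5.3,0,0,0,0],[0.1,-0.1,5.3,0,0,0,0],[0.1,-0.1,5.3,0,0,0,0],[0.1,-0.1,5.3,0,0,0,0],[0.1,-0.1,5.3,0,0,0,0],[0.1,-0.1,5.3,0,0,0,0],[0.1,-0.1,5.3,0,0,0,0]]'
python3 - <<'E'
from h import *
cv2.imwrite("pics/sc3.png",cv2.resize(arm.get_image("scene")[180:310,370:530,::-1],None,fx=4.5,fy=4.5,interpolation=cv2.INTER_CUBIC))
E
```

```text
clock: 3.27
position: [544.9, 272.6, 29.0]
ee_rot: [-0.103, 0.7, -0.699, 0.105]
contact_force: [-0.5, 1.0, 6.2]
gripper_width: 18.5
```

View pics/sc3.png

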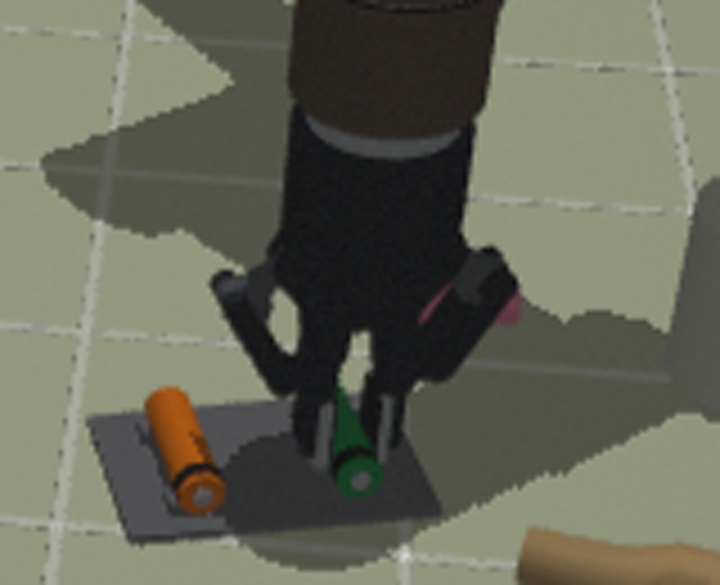

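The fingers closed on the green cell (width 18.5 mm) and the orange one is unmoved. Lifting to see whether it holds level.

```bash
python3 -m inch '[[0.1,0,-1.5,0,0,0,0],[0.1,0,-4,0,0,0,0],[0.1,0,-7,0,0,0,0],[0.1,0,-8,0,0,0,0],[0.1,0,-8,0,0,0,0],[0.1,0,-8,0,0,0,0]]'
python3 - <<'E'
from h import *
s=arm.read_state(); print(s["position"],s["contact_force"],s["gripper_width"])
cv2.imwrite("pics/sc4.png",cv2.resize(arm.get_image("scene")[150:310,370:530,::-1],None,fx=3.7,fy=3.7,interpolation=cv2.INTER_CUBIC))
cv2.imwrite("pics/top4.png",cv2.resize(arm.get_image("top")[140:270,110:280,::-1],None,fx=4.5,fy=4.5,interpolation=cv2.INTER_CUBIC))
E
```

```text
clock: 3.82
position: [543.6, 271.6, 107.1]
ee_rot: [-0.104, 0.7, -0.699, 0.103]
contact_force: [-0.6, -0.3, -1.3]
gripper_width: 18.4
[543.62456682 271.60854441 107.12494551] [-0.64979812 -0.33473139 -1.30845132] 18.353689432748247
```

View pics/sc4.png

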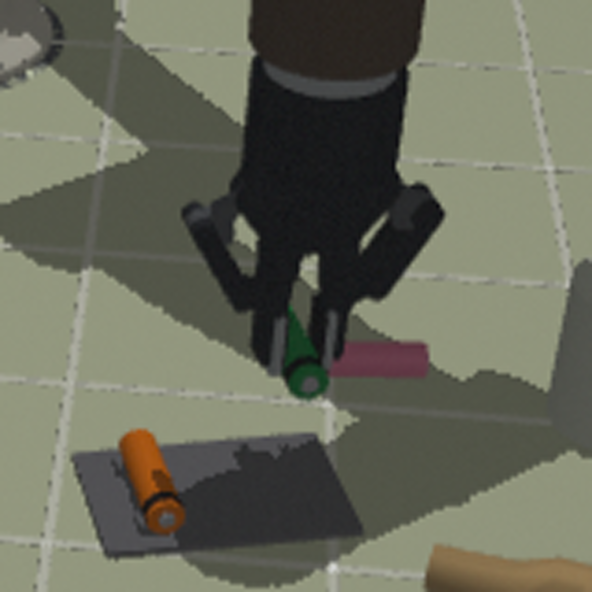

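View pics/top4.png

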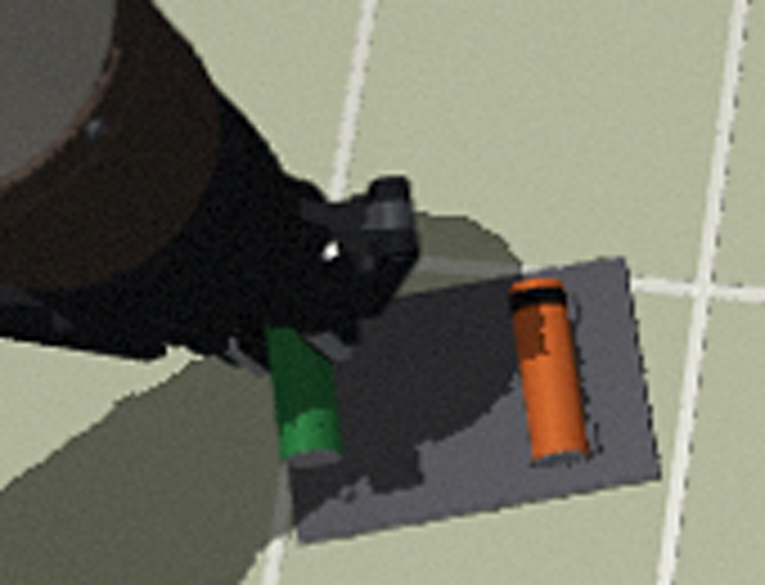

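```bash
cat > held.py <<'E'
from h import *
def ov(c,I,box,f,X,n,nub):
    x0,y0,w,h=box; o=cv2.resize(I[y0:y0+h,x0:x0+w],None,fx=f,fy=f,interpolation=cv2.INTER_CUBIC)
    T=lambda q:((q-[x0,y0]+.5)*f-.5).astype(int)
    cv2.polylines(o,[T(sil(X,c)).reshape(-1,1,2)],True,(255,255,255),1)
    cv2.drawMarker(o,T(proj(nub,c))[0].tolist(),(0,255,255),cv2.MARKER_CROSS,10,1)
    cv2.imwrite(n,o)
E
python3 - <<'E'
from held import *
yaw=.295;u=np.array([np.cos(yaw),np.sin(yaw),0]); t=np.array([543.7,271.7,107.2])
top=arm.get_image("top")[:,:,::-1].copy(); sc=arm.get_image("scene")[:,:,::-1].copy()
cv2.imwrite("pics/top5.png",top);cv2.imwrite("pics/sc5.png",sc)
c=t-5.5*u-[0,0,12]
X=cyl(*c,yaw); 
ov("top",top,(150,195,60,60),9,X,"pics/h_top.png",c+35*u); ov("scene",sc,(425,215,50,50),11,X,"pics/h_sc.png",c+35*u)
E
```

View pics/h_top.png

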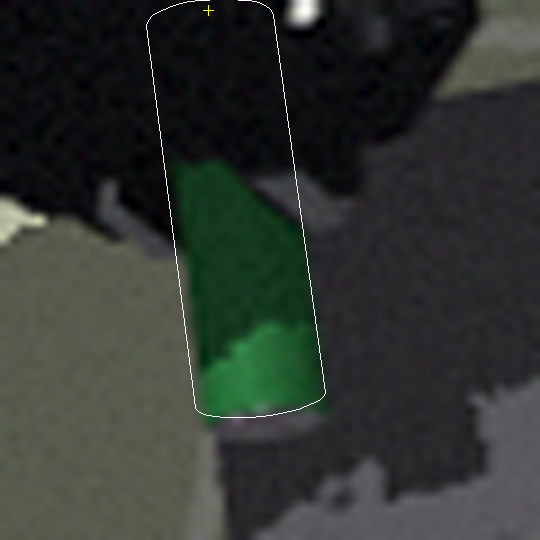

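View pics/h_sc.png

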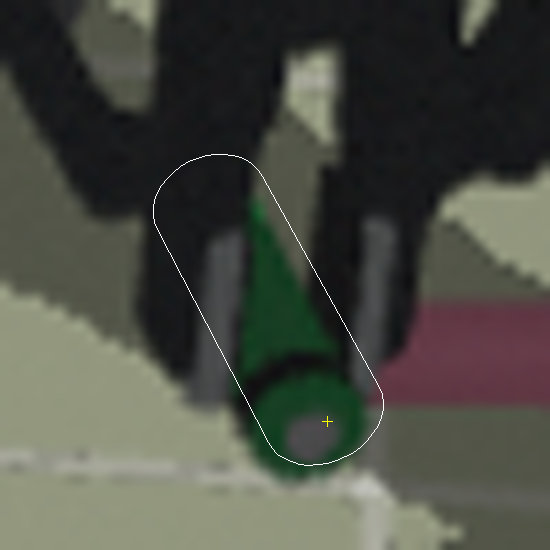

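Run:
```python
from h import *
yaw=.295;u=np.array([np.cos(yaw),np.sin(yaw),0]); v=np.array([-u[1],u[0],0])
n0=c2i([[523,250]],385,255,8)[0]; n1=c2i([[310,437]],425,215,11)[0]
# minus face outer-lower visible arc corner points in top: tray (left corner 173,448),(right 272,440) f8 ; held (210,428),(328,408) f9
m0=c2i([[173,447],[273,440]],165,195,8); m1=c2i([[207,425],[327,408]],150,195,9)
C0=np.array([537.8,271.7,15.5]); 
pn0=proj(C0+35*u,"scene")[0]; pm0=proj([C0-35*u+10.5*v,C0-35*u-10.5*v],"top")
print("bias scene",n0-pn0,"bias top",m0-pm0)
bs=n0-pn0; bt=(m0-pm0).mean(0)
t=np.array([543.7,271.7,107.2])
def f(p):
    a,l,z,pit=p; uu=u*np.cos(pit)+np.array([0,0,np.sin(pit)]); c=t+a*u+l*v+[0,0,z]
    return np.r_[proj(c+35*uu,"scene")[0]+bs-n1,(proj([c-35*uu+10.5*v,c-35*uu-10.5*v],"top")+bt-m1).ravel(), .15*np.array([l, z+12, pit*20])]
s=least_squares(f,[-5,0,-12,0]);print(s.x,s.fun.round(2))
```

```text
bias scene [-1.08399405 -0.10435493] bias top [[-0.29882663 -0.36681812]
 [-0.07372175  1.15641091]]
[ -7.17221662  -0.21822508 -15.47690986  -0.02451843] [-0.11 -0.11 -0.2   0.35  0.1  -0.42 -0.03 -0.52 -0.07]
```

```bash
cat >> h.py <<'E'
OFF=[6.8,13.5]
def tcp_for(cl,tilt,b=None):
    b=BAY if b is None else b; M=Rdown(b[2],tilt,-1); c=loc(b,cl)[0]
    ax=-M[:,0]  # plus direction for flip -1
    return c+OFF[0]*ax-OFF[1]*M[:,1], M
E
python3 - <<'E'
from h import *
M=Rdown(BAY[2],np.radians(15),-1); print(M.round(3), np.cos(BAY[2]),np.sin(BAY[2]))
p,M=tcp_for([3,0,60],np.radians(15)); print(p,*[a.round(2) for a in rows(p,M,[543.7,271.7,107.2])])
E
```

```text
[[-0.953  0.255 -0.161]
 [ 0.156 -0.042 -0.987]
 [-0.259 -0.966 -0.   ]] 0.986906672720914 -0.16129234122838743
[ 498.99470652 -216.37972815   94.79996816] [18.43  1.36 45.41] [ 3.31 26.01 14.92]
```

```bash
python3 -m inch '[[0.1,18.4,1.4,45.4,3.3,26,14.9],[0.1,18.4,1.4,45.4,3.3,26,14.9],[0.1,18.4,1.4,45.4,3.3,26,14.9],[0.1,18.4,1.4,45.4,3.3,26,14.9],[0.1,18.4,1.4,45.4,3.3,26,14.9],[0.1,18.4,1.4,45.4,3.3,26,14.9],[0.1,18.4,1.4,45.4,3.3,26,14.9],[0.1,18.4,1.4,45.4,3.3,26,14.9],[0.1,18.4,1.4,45.4,3.3,26,14.9],[0.1,18.4,1.4,45.4,3.3,26,14.9],[0.1,18.4,1.4,45.4,3.3,26,14.9],[0.1,18.4,1.4,45.4,3.3,26,14.9],[0.1,18.4,1.4,45.4,3.3,26,14.9],[0.1,18.4,1.4,45.4,3.3,26,14.9],[0.1,18.4,1.4,45.4,3.3,26,14.9],[0.1,18.4,1.4,45.4,3.3,26,14.9],[0.1,18.4,1.4,45.4,3.3,26,14.9]]'
cat >> held.py <<'E'
def look(n,cl,tilt,b=BAY):
    u=np.array([np.cos(b[2])*np.cos(tilt),np.sin(b[2])*np.cos(tilt),np.sin(tilt)]); c=loc(b,cl)[0]
    top=arm.get_image("top")[:,:,::-1].copy(); sc=arm.get_image("scene")[:,:,::-1].copy()
    cv2.imwrite(f"pics/{n}_rt.png",top);cv2.imwrite(f"pics/{n}_rs.png",sc)
    X=cyl(*c,b[2],tilt)
    ov("top",top,(425,220,100,90),6,X,f"pics/{n}_t.png",c+35*u); ov("scene",sc,(190,185,80,75),8,X,f"pics/{n}_s.png",c+35*u)
E
python3 - <<'E'
from held import *
s=arm.read_state();print(s["clock"],s["position"])
p,M=tcp_for([3,0,60],np.radians(15)); print(*[a.round(2) for a in rows(p,M)])
look("b1",[3,0,60],np.radians(15))
E
```

```text
clock: 5.43
position: [499.7, -214.8, 93.0]
ee_rot: [-0.148, -0.692, 0.705, -0.037]
contact_force: [-0.4, 0.3, -0.6]
gripper_width: 18.5
5.4333 [ 499.67651153 -214.76414925   92.97116075]
[-0.01 -0.19  0.17] [ 0.18  0.13 -0.07]
```

View pics/b1_t.png

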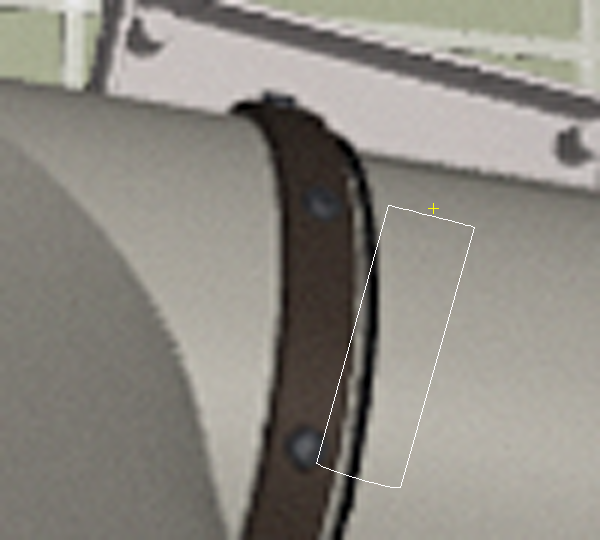

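View pics/b1_s.png

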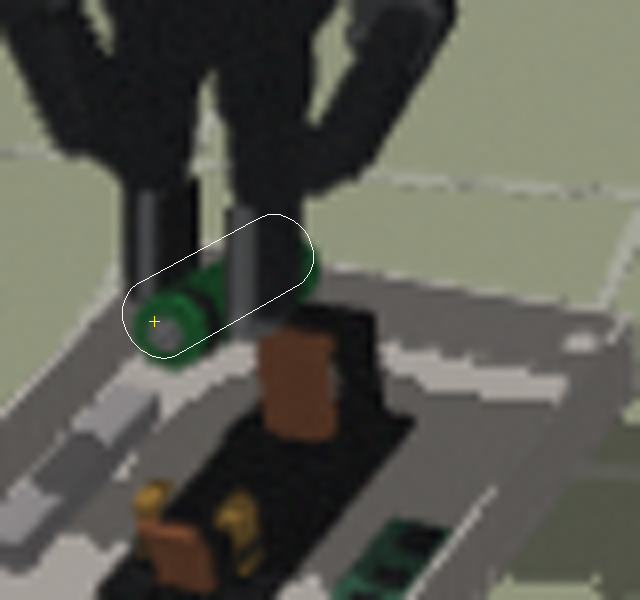

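Run:
```python
from held import *
A=[];F=[]
for i in range(8):
    arm.get_image("scene"); s=arm.read_state(); A.append(np.r_[s["position"],R.from_quat(s["ee_rot"]).as_matrix()[:,0],s["gripper_width"]]);F.append(s["contact_force"])
A=np.array(A);print(s["clock"],A.mean(0).round(3),A.std(0).round(3)); print(np.mean(F,0),np.std(F,0)); print(s["joints"].round(3))
p,M=tcp_for([3,0,60],np.radians(15)); print(p, M[:,0])
t=A.mean(0)[:3]
# nub
n1=c2i([[170,333]],190,185,8)[0]
Cc=M; ax=-M[:,0]; up=-M[:,1]; lat=np.cross(np.array([0,0,1]),ax); lat/=np.linalg.norm(lat)
for a in(-5,-7,-9):
    f=lambda q:(proj(t+(35+a)*ax+q[0]*lat-q[1]*up,"scene")[0]-n1)
    print(a,least_squares(f,[0,13]).x)
```

```text
5.9333 [ 4.99920e+02 -2.15525e+02  9.33790e+01 -9.53000e-01  1.55000e-01
 -2.61000e-01  1.85970e+01] [0.058 0.345 0.036 0.    0.001 0.    0.215]
[ 0.01297347  0.12071903 -1.01094831] [0.42125745 0.49666097 0.31710966]
[-0.104  0.336 -0.581  0.033 -0.39   1.484]
[ 498.99470652 -216.37972815   94.79996816] [-0.95327864  0.15579644 -0.25881905]
-5 [ 4.75295867 13.49238601]
-7 [ 3.66809694 14.25444989]
-9 [ 2.5832352  15.01651378]
```

```bash
sed -i 's/^OFF=.*/OFF=[7.5,14.3]/' h.py
python3 - <<'E'
from h import *
p,M=tcp_for([6,-2,25],np.radians(15)); print(p,*[a.round(2) for a in rows(p,M,[499.92,-215.52,93.38])])
E
```

```text
[ 502.09579271 -218.9130796    60.75388215] [0.59 3.22 0.31] [ 0.16 -0.   -0.14]
```

```bash
python3 -m inch '[[0.1,0.3,1.6,0.3,0,0,0],[0.1,0.6,3.2,0.3,0,0,0],[0.1,0.6,3.2,0.3,0,0,0],[0.1,0.6,3.2,0.3,0,0,0],[0.1,0.6,3.2,0.3,0,0,0]]'
python3 - <<'E'
from held import *
look("b2",[6,-2,25],np.radians(15))
A=[]
for i in range(4):
    arm.get_image("scene"); A.append(arm.read_state()["position"])
s=arm.read_state();print(s["clock"],np.mean(A,0),s["contact_force"])
E
```

```text
clock: 6.35
position: [502.3, -219.5, 61.4]
ee_rot: [-0.15, -0.692, 0.705, -0.037]
contact_force: [0.5, -0.9, -0.9]
gripper_width: 18.6
6.65 [ 502.27659879 -219.40825773   61.68090313] [-0.13578373  0.1186433  -1.07898615]
```

View pics/b2_s.png

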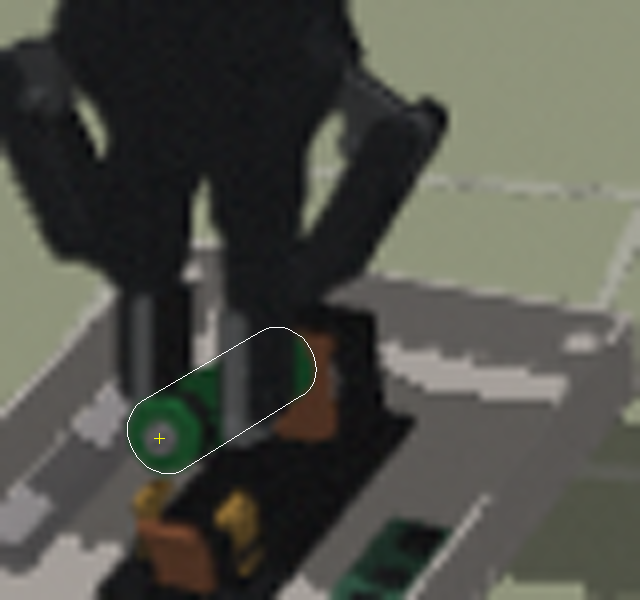

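The cell overlay sits right on the picture (nub at crop (160,438)). Centring it sideways and lowering to just above the jaws.

Run:
```python
from h import *
for cl in([4,0,13],[-1.5,0,12.5]):
    p,M=tcp_for(cl,np.radians(15)); print(p,*[a.round(2) for a in rows(p,M,[502.28,-219.41,61.6])])
```

```text
[ 500.44456405 -216.61668157   48.75388215] [ 0.56  1.18 -0.24] [ 0.16 -0.01 -0.2 ]
[ 495.01657735 -215.7295737    48.25388215] [ 1.1   1.09 -0.24] [ 0.16 -0.01 -0.2 ]
```

```bash
python3 -m inch '[[0.1,0.3,0.6,-0.25,0,0,0],[0.1,0.5,1.2,-0.25,0,0,0],[0.1,0.5,1.2,-0.25,0,0,0],[0.1,0.5,1.2,-0.25,0,0,0]]'
python3 - <<'E'
from held import *
look("b3",[4,0,13],np.radians(15))
A=[];F=[]
for i in range(4):
    arm.get_image("scene"); s=arm.read_state();A.append(s["position"]);F.append(s["contact_force"])
print(s["clock"],np.mean(A,0),np.mean(F,0))
E
```

```text
clock: 6.98
position: [500.3, -216.5, 47.2]
ee_rot: [-0.149, -0.692, 0.705, -0.036]
contact_force: [0.5, -0.4, -0.9]
gripper_width: 18.5
7.2833 [ 500.61449943 -216.61407078   47.99350261] [-0.1398886  -0.07295879 -0.26247958]
```

View pics/b3_s.png

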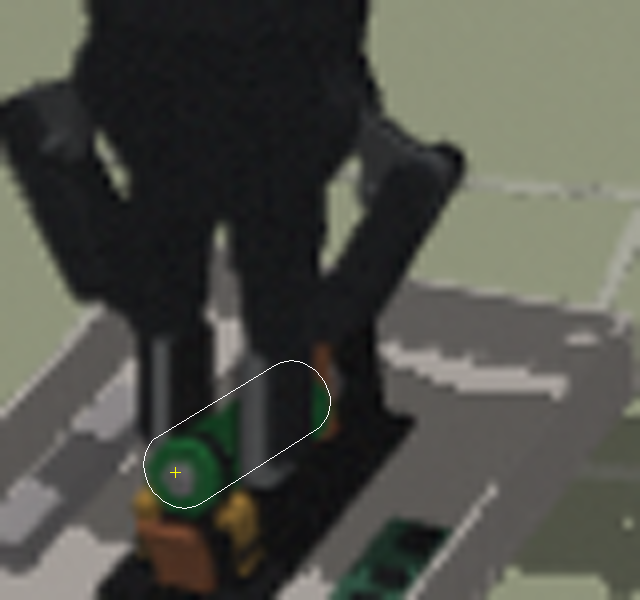

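```bash
python3 -m inch '[[0.1,0.3,-0.1,0,0,0,0],[0.1,0.55,-0.15,0,0,0,0],[0.1,0.55,-0.15,0,0,0,0],[0.1,0.55,-0.15,0,0,0,0]]'
python3 - <<'E'
from held import *
look("b4",[-1.5,0,12.5],np.radians(15))
A=[];F=[]
for i in range(6):
    arm.get_image("scene"); s=arm.read_state();A.append(s["position"]);F.append(s["contact_force"])
t=np.mean(A,0); print(s["clock"],t,np.mean(F,0),s["gripper_width"])
ux=np.array([np.cos(BAY[2]),np.sin(BAY[2]),0]);print("fx",np.mean(F,0)@ux)
for cl,ti in(([-1.7,0,8],8),([-2,0,3],2),([-2,0,0],0),([-2,0,-1],-2)):
    p,M=tcp_for(cl,np.radians(ti)); print(cl,p.round(1),*[a.round(2) for a in rows(p,M,t)])
E
```

```text
clock: 7.62
position: [496.2, -215.8, 48.6]
ee_rot: [-0.15, -0.692, 0.705, -0.037]
contact_force: [3.5, -0.6, -0.6]
gripper_width: 18.7
8.0167 [ 495.72746913 -215.74685284   48.36562691] [ 3.26662158 -0.75583871 -0.44108021] 18.39537561924524
fx 3.3457616249827473
[-1.7, 0, 8] [ 496.7 -216.    43.2] [0.04 0.52 0.01] [ 0.16  0.01 -7.21]
[-2, 0, 3] [ 497.9 -216.2   37.6] [0.07 1.1  0.01] [  0.16   0.02 -13.21]
[-2, 0, 0] [ 498.4 -216.3   34.3] [0.1  1.43 0.01] [  0.16   0.02 -15.21]
[-2, 0, -1] [ 498.9 -216.4   33. ] [0.09 1.57 0.01] [  0.16   0.03 -17.21]
```

View pics/b4_s.png

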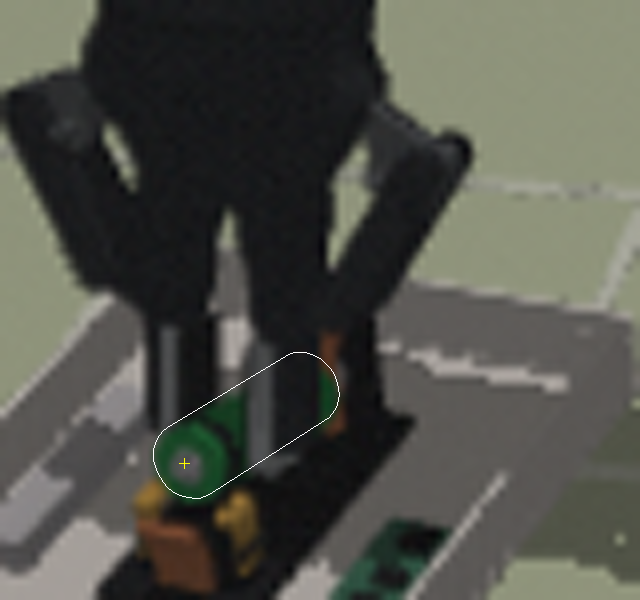

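Spring force 3.3 N means about 4.2 mm of compression, so the along-holder position agrees with the model to about 0.5 mm. Now levelling down into the clip.

```bash
python3 -m inch '[[0.1,0.02,0.25,0,0,0,-3.6],[0.1,0.05,0.52,0,0,0,-7.2],[0.1,0.06,0.8,0,0,0,-10.2],[0.1,0.07,1.1,0,0,0,-13.2],[0.1,0.1,1.43,0,0,0,-15.2],[0.1,0.1,1.5,0,0,0,-15.2],[0.1,0.1,1.5,0,0,0,-15.2],[0.1,0.1,1.5,0,0,0,-15.2]]'
python3 - <<'E'
from held import *
look("b5",[-2,0,0],0)
A=[];F=[];T=[]
for i in range(6):
    arm.get_image("scene"); s=arm.read_state();A.append(s["position"]);F.append(s["contact_force"]);T.append(s["wrist_torque"])
t=np.mean(A,0); print(s["clock"],t,np.mean(F,0),np.mean(T,0),s["gripper_width"],R.from_quat(s["ee_rot"]).as_matrix()[:,0])
E
```

```text
clock: 8.68
position: [499.4, -217.5, 34.1]
ee_rot: [0.058, 0.705, -0.704, -0.056]
contact_force: [3.1, -6.2, 1.4]
gripper_width: 18.7
9.0833 [ 499.3244029  -217.44784493   34.12957521] [ 4.12809531 -6.36209018  1.54049264] [-1.87539933 -1.09823873  0.05334531] 18.838742295685755 [-0.98713679  0.15986007 -0.00239061]
```

View pics/b5_s.png

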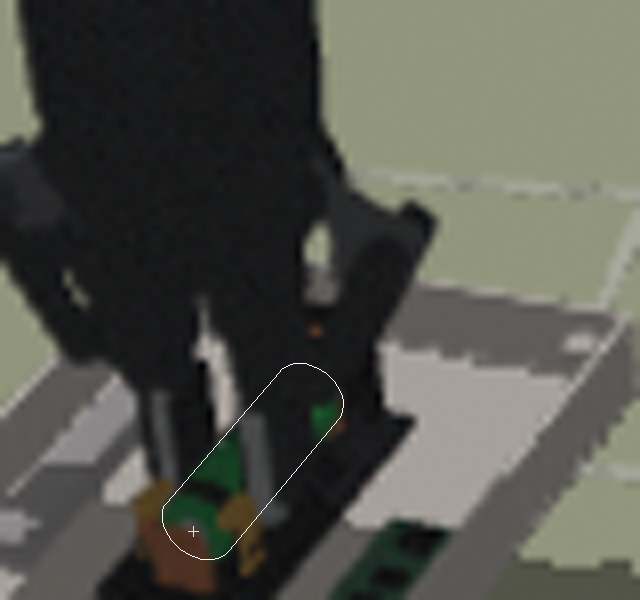

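The cell's band sits between the jaws at crop (205,495) and the nub is hidden behind the stop. Releasing, then retracting.

```bash
python3 -m inch '[[0.4,0,0,0,0,0,0],[0.4,0,0,0,0,0,0],[0.4,0,0,0,0,0,0],[0.4,0,0,0,0,0,0],[0.4,0,0,0,0,0,0],[0.4,0,-1.5,0,0,0,0],[0.4,0,-4,0,0,0,0],[0.4,0,-6,0,0,0,0],[0.4,0,-6,0,0,0,0],[0.4,0,-6,0,0,0,0]]'
python3 - <<'E'
from held import *
look("b6",[0,0,0],0); s=arm.read_state();print(s["clock"],s["position"],s["contact_force"])
E
```

```text
clock: 9.92
position: [498.3, -216.2, 94.3]
ee_rot: [0.057, 0.706, -0.704, -0.057]
contact_force: [-0.9, 0.7, -0.4]
gripper_width: 33.9
10.0167 [ 497.0633604  -216.01117289   92.57022408] [ 0.0132112   0.14368022 -0.39747575]
```

View pics/b6_s.png

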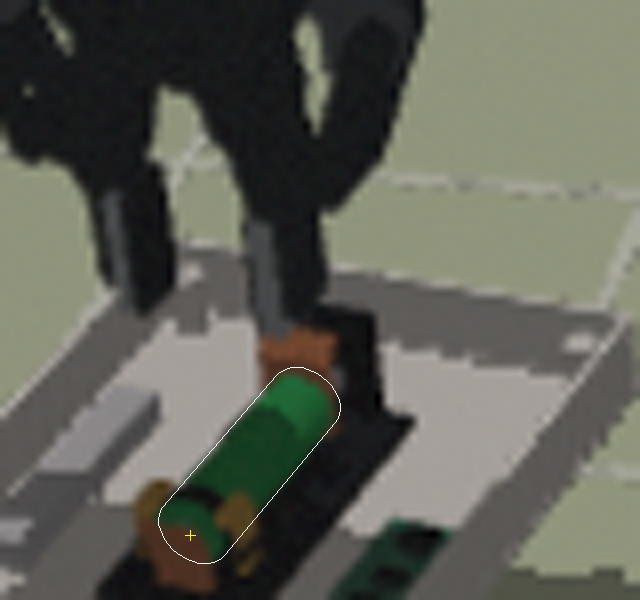

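```bash
python3 -m inch '[[0.4,0,-4,-2,0,0,0],[0.4,0,-8,-6,0,0,0],[0.4,0,-8,-20,0,0,0],[0.4,0,-8,-20,0,0,0],[0.4,0,-8,-20,0,0,0],[0.4,0,-8,-20,0,0,0],[0.4,0,-8,-20,0,0,0],[0.4,0,-8,-20,0,0,0]]'
python3 - <<'E'
from held import *
look("b7",[0,0,0],0); s=arm.read_state();print(s["clock"],s["position"])
for c in("top","scene"):
  for l in ("green_cell","orange_cell"):
    for r in arm.masks_of(l,c): print(c,l,round(r["conf"],2),r["extent"])
E
```

```text
clock: 10.68
position: [529.7, -17.7, 172.6]
ee_rot: [0.055, 0.706, -0.704, -0.057]
contact_force: [0.8, -0.5, -0.1]
gripper_width: 34.2
10.7833 [529.33221205 -19.45471061 172.60408221]
top green_cell 0.76 [467.6, 264.5, 16.3, 39.9]
scene green_cell 0.63 [451.2, 244.4, 33.7, 4.0]
scene green_cell 0.61 [209.3, 231.6, 22.7, 21.1]
scene orange_cell 0.63 [403.4, 267.6, 17.2, 26.4]
```

View pics/b7_s.png

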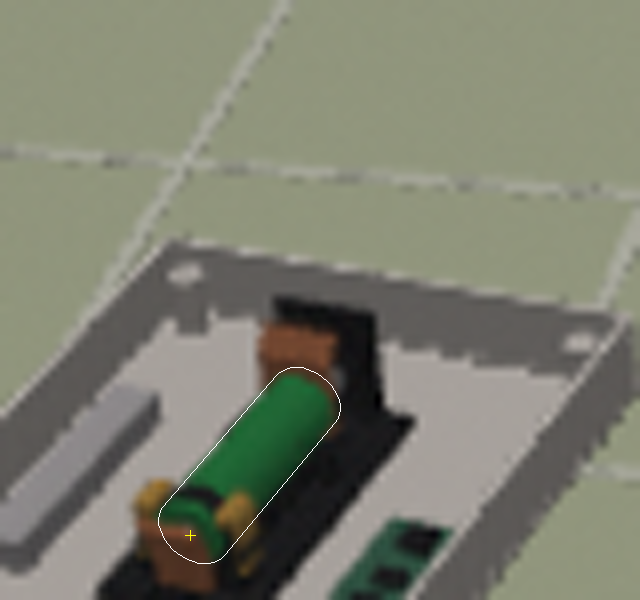

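View pics/b7_t.png

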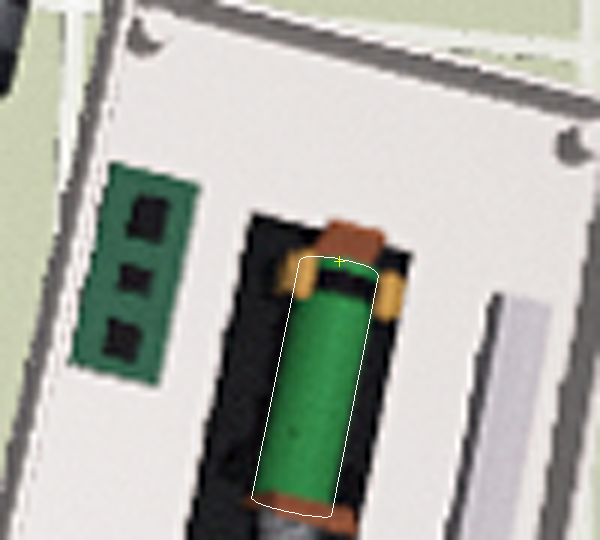

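Run:
```python
from held import *
im=cv2.imread("pics/b7_rs.png"); cv2.imwrite("pics/b7_full.png",im)
a=cv2.imread("pics/scene0.png")[255:305,385:430].astype(int); b=im[255:305,385:430].astype(int)
for n,q in(("before",a),("after",b)):
    m=(q[...,2]-q[...,0]>90); ys,xs=np.nonzero(m); print(n,m.sum(),xs.mean()+385,ys.mean()+255)
# jaw brass now vs start, hidden raise test: overlay with plus end 4 mm high
u=np.array([np.cos(BAY[2]),np.sin(BAY[2]),0])
ov("scene",im,(200,220,50,45),14,cyl(*loc(BAY,[0,0,2])[0],BAY[2],np.arcsin(4/60)),"pics/b7_hi.png",loc(BAY,[35,0,4]))
```

```text
before 161 409.54037267080747 275.5527950310559
after 159 409.685534591195 275.8679245283019
```

View pics/b7_hi.png

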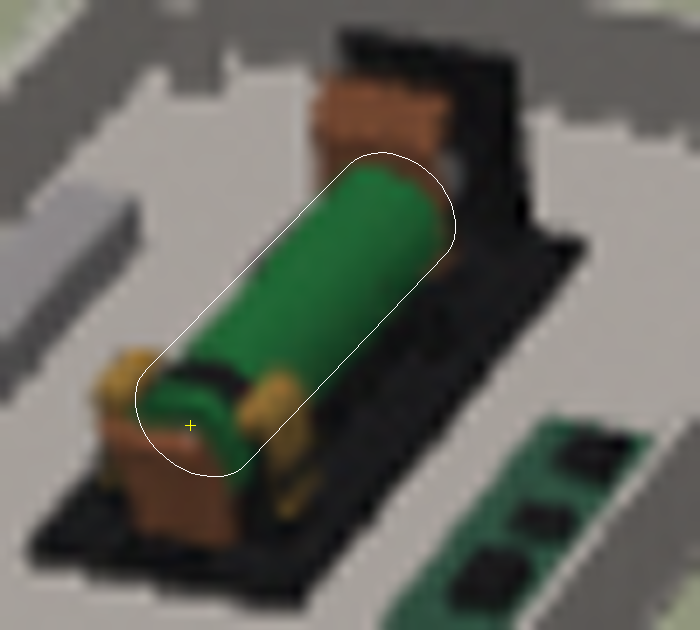

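View pics/b7_full.png

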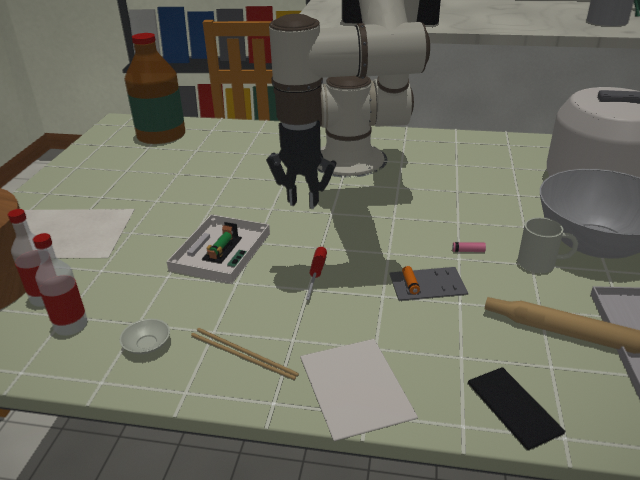

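Seated as far as the pictures show: jaws back where they stood when empty, orange unmoved. To be sure of the plus end I'll press it with shut fingers, and read its height by touch.

Run:
```python
from h import *
c=loc(BAY,[8,0,0])[0]; M=Rdown(BAY[2],0,-1); s=arm.read_state(); print(s["position"])
for z in(70,52,48): print(*[a.round(2) for a in rows([c[0],c[1],z],M)])
```

```text
[529.74762465 -20.23192957 173.35068789]
[-0.37 10.29 19.88] [ 0.13 -0.07  0.13]
[-0.37 12.09 19.88] [ 0.13 -0.07  0.13]
[-0.37 12.49 19.88] [ 0.13 -0.07  0.13]
```

```bash
python3 -m inch '[[0,-0.4,0,4,0,0,0],[0,-0.4,2,8,0,0,0],[0,-0.4,4,12,0,0,0],[0,-0.4,6,16,0,0,0],[0,-0.4,8,19.9,0,0,0],[0,-0.4,9.8,19.9,0,0,0],[0,-0.4,9.8,19.9,0,0,0],[0,-0.4,9.8,19.9,0,0,0],[0,-0.4,10.8,19.9,0,0,0],[0,-0.4,11.3,19.9,0,0,0],[0,-0.4,11.6,19.9,0,0,0],[0,-0.4,11.6,19.9,0,0,0]]'
python3 - <<'E'
from held import *
A=[];F=[]
for i in range(4):
    im=arm.get_image("scene"); s=arm.read_state();A.append(s["position"]);F.append(s["contact_force"])
print(s["clock"],np.mean(A,0),np.mean(F,0),s["gripper_width"])
cv2.imwrite("pics/p1.png",cv2.resize(im[185:265,180:280,::-1],None,fx=7,fy=7,interpolation=cv2.INTER_CUBIC))
E
```

```text
clock: 11.98
position: [502.1, -215.0, 57.1]
ee_rot: [0.056, 0.706, -0.704, -0.057]
contact_force: [-0.1, -0.8, -0.3]
gripper_width: -0.1
12.1833 [ 502.42737858 -215.31001437   57.61078818] [0.40980968 0.04147965 0.50153599] 0.07753200731261208
```

View pics/p1.png

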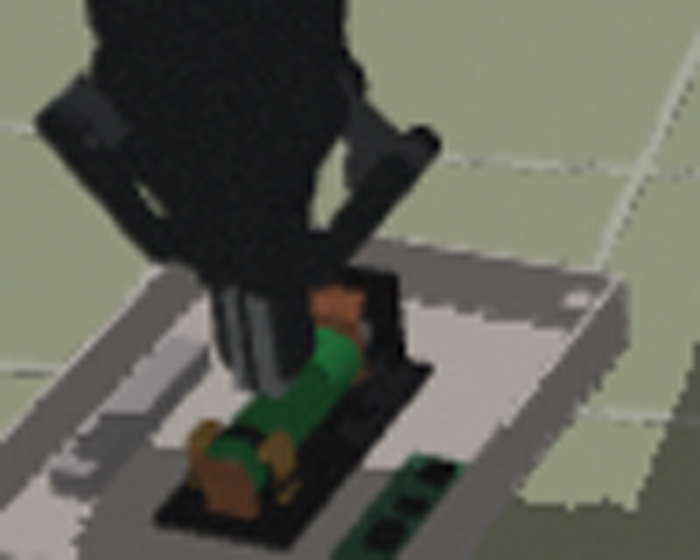

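```bash
python3 -m inch '[[0,0,0.4,0,0,0,0],[0,0,0.7,0,0,0,0],[0,0,0.7,0,0,0,0],[0,0,0.7,0,0,0,0]]'; python3 -m inch '[[0,0,0.15,0,0,0,0],[0,0,0.15,0,0,0,0],[0,0,0.15,0,0,0,0]]'; python3 -m inch '[[0,0,0.15,0,0,0,0],[0,0,0.15,0,0,0,0],[0,0,0.15,0,0,0,0]]'
```

```text
clock: 12.52
position: [501.8, -215.8, 50.0]
ee_rot: [0.056, 0.706, -0.704, -0.058]
contact_force: [-0.0, 0.0, 0.4]
gripper_width: 0.1
clock: 12.77
position: [502.0, -216.0, 49.4]
ee_rot: [0.057, 0.706, -0.704, -0.057]
contact_force: [-0.7, 0.2, 4.7]
gripper_width: 0.2
clock: 13.02
position: [502.1, -216.1, 49.2]
ee_rot: [0.057, 0.706, -0.704, -0.057]
contact_force: [-4.1, 1.1, 13.1]
gripper_width: 0.0
```

Contact came at TCP height 49.4 mm, so the cell's top is at 30.4 mm against 30.5 when seated. It does not give under 13 N. Retracting clear.

```bash
python3 -m inch '[[0,0,-2,0,0,0,0],[0,0,-5,0,0,0,0],[0,0,-9,0,0,0,0],[0,0,-12,-4,0,0,0],[0,0,-12,-10,0,0,0],[0,0,-12,-20,0,0,0],[0,0,-12,-20,0,0,0],[0,0,-12,-20,0,0,0],[0,0,-12,-20,0,0,0],[0,0,-12,-20,0,0,0]]'
python3 - <<'E'
from held import *
look("b8",[0,0,0],0); s=arm.read_state();print(s["clock"],s["position"])
E
```

```text
clock: 13.85
position: [534.5, -16.6, 167.7]
ee_rot: [0.055, 0.706, -0.704, -0.056]
contact_force: [0.1, 0.2, 0.2]
gripper_width: 0.1
13.95 [533.89960718 -18.82870275 167.48203811]
```

View pics/b8_s.png

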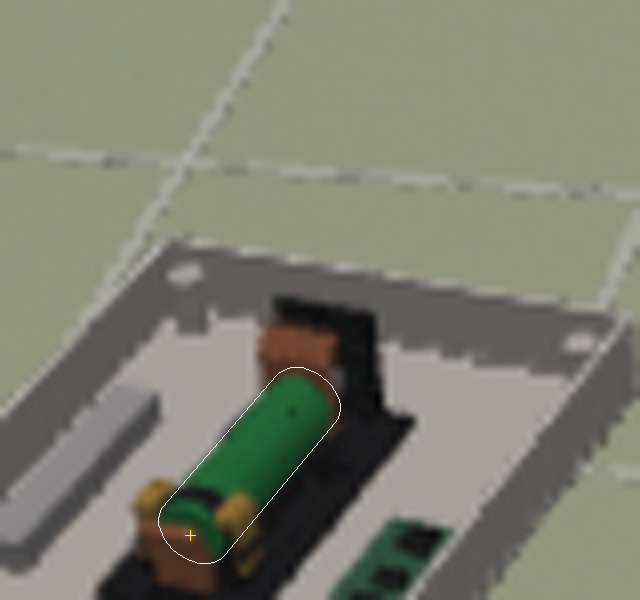

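View pics/b8_t.png

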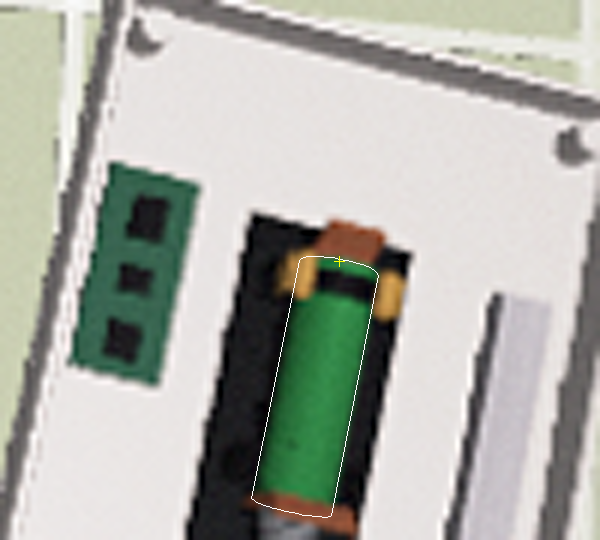

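The cell has not moved. It lies between the jaws (top crop (300–390,285)), minus end on the plate at (300,505). The arm is clear, so I'm handing in.

```bash
python3 -c "
from bench import arm
print(arm.job_done())"
```

```text
the job is handed in; nothing more can be done
None
```

The green cell is in the scale's holder, minus end on the spring contact and plus end down in the brass clip. I handed the job in at about 14 s. I gripped the cell from above, pushed its minus end about 4 mm into the spring with the cell tilted 15°, levelled it into the clip and let go. Then I pressed it with shut fingers.

**Last checks:**
- **Seating:** the pressing fingers touched at TCP height 49.4 mm, which puts the cell's top near 30.4 mm against 30.5 mm when seated. It did not give under 13 N.
- **Position:** in both cameras the cell lies along the holder between the closed jaws, and it was in the same place after the press.
- **Orange cell:** it had moved less than half a pixel in the scene camera, measured before the press; the press was at the scale, away from the tray. The network missed it in the top view at that point.
- **Arm:** it was clear of everything at hand-in.

**Disagreements:**
- The two cameras disagreed by 1–3 mm at the tray, so I set the along-holder position by the spring force instead.
- The final scene overlay has the cell 1–2 mm lower than the model; I put this down to calibration, since the touch check says it is seated.
- The network also marked the loose pink look-alike as a green cell, which I ignored.

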